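# Shut the ice crusher's drawer and hold its run lever half-way

## Robot

A 7-joint arm with a two-finger parallel gripper is mounted at the origin on the work surface. World frame = base frame: x ahead of the robot, y to its left, z up, the work surface at z = 0. Lengths are in m, angles in rad, forces in N, time in s.
With the tool pointing down it reaches from about 0.4 to 0.875 m from the base axis. Payload 19.3 kg.
Tool frame: the origin (TCP) lies on the mounting face of the last link; the fingertips stand 173 mm ahead of it and the grasp point (between the pads) lies 155 mm ahead of it; z points along the fingers, y is the line along which they close (so a half turn about z gives the same grasp; the last joint's range is limited). The gripper opens to 85 mm and grips with 20 to 120 N. Pads are 22 mm wide; open, the fingers measure 114 mm over their backs; the gripper's body (76 mm by 85 mm) begins 54 mm behind the grasp point. The pads swing forward as they close: fully open they stand 13 mm farther back than shut.
Start: joints at [1.101, 0.521, -0.036, 1.599, 0.021, 1.021, -0.113], TCP at [0.243, -0.576, 0.405] pointing down, gripper open.
Joint ranges: [-2.91, 2.91], [-0.3, 2.13], [-1.5, 1.42], [0.17, 2.43], [-1.26, 4.41], [0.16, 1.93], [-2.52, 2.52]. Speed limits (rad/s): [1.89, 1.89, 2.39, 2.39, 3.01, 3.01, 3.01].

## Interface

Orientations are given as [roll, pitch, yaw] about the fixed x, y, z axes, in that order (R = Rz(yaw) Ry(pitch) Rx(roll)).
In Python, from workcell import bot, vision gives the robot as it stands.
- The arm moves only by the shell command python3 -m creep 'ROWS' [FORCE]. ROWS is JSON, a list that holds one entry, the list of rows, each a list of 7 numbers: the opening, from -1 (shut) to 1 (fully open), then the shift along the tool's x, y, z in cm, then the turn, a rotation vector about the tool's x, y, z in rad. In form: [[[grip, tx, ty, tz, rx, ry, rz], ...]]. A call has 1 to 12 rows; each row shifts and turns the commanded pose from where the row before left it, along the tool's axes as they then stand; what a row does not reach is not made up. A row lasts 1/8 s, in which the tool goes at most 62.5 mm and 10.7 degrees, less where a joint would pass 70% of its speed; a pose out of reach is approached as far as the arm can. A call with a gripper value outside its range is refused whole. The fingers move at their own pace and stop on an object; FORCE is the grip in N (left out, the last holds). Time passes only in rows, so rows that do not move let the fingers close. It gives the time, the measured TCP pose, the force, the opening and the grip force at its end, in the units of the state.
- bot.observe(): the state, without advancing time (a new reading comes with each control period).
- vision.grab_frame(name): name is "scene" or "top"; returns a dict with "image" (480x640x3 uint8, blue, green, red), "depth" (480x640 float32, m along the optical axis (not along the pixel's ray), 0 where there is no reading), "fovy" (degrees; the focal length in pixels is half the picture's height over the tangent of half this angle, whatever the lens; pixels are square), "cx", "cy" (the principal point, pixels), "cam_to_world" (4x4, takes a point from camera to world coordinates). Camera axes: x right, y down, z forward; pixel columns grow to the right and rows downward; lengths in m; the calibration is good to about 2 mm. A picture is of the moment at which its call begins.
- bot.job_done(): hands the job in; it is judged then, once.
The state is a dict: "clock": time; "qpos": joint angles; "qd": joint speeds; "joint_efforts": joint torques, N m; "position": TCP position; "tool_rot": TCP orientation; "force": force on the tool from outside, world axes, zero at the start; "moment": the same for the moment, N m; "grip_width": finger opening in m; "finger_force": force on a finger pad.
Only numpy, scipy, OpenCV 4.12 (cv2) and the standard library are available. Lean on these libraries where they do the work, as an engineer would, in place of code of your own. Each camera call takes 0.05 s, during which the arm holds its last target. There are 200 camera calls.

## Task

Get the ice crusher on the buffet table running at slow speed: push its open ice drawer fully home until the catch pulls it in, and only then press the spring-loaded lever half-way down, so that its arms are level, without ever pushing it to the bottom (that is fast speed). It runs only while the lever is held, so finish while still holding the lever steadily half-way, pressing on its pad with the fingertips; leave the tableware around the machine where it stands.

Things in the scene. Friction and masses are not known exactly. Their poses are not given: they have to be found in the camera images.
- crusher: ice crusher, fixed. Steel base 240 deep (own x) x 200 wide (own y) x 90 high holds the drawer; on its rear half (own x 0 to +120 mm) a tower 170 wide, 246 high. Origin: centre of the base's underside, on the table. Own x points from its front to its back (the drawer goes home along +x), z up. The front faces roughly the robot (yaw within 0.3)
- drawer (a joint): how far the grey plastic ice drawer is out of the base's front (m): 0 home, 0.12 at most; starts 0.05 to 0.085 out. About 1 N of friction, stays where left; a ball catch resists with up to about 6 N between 13 and 5 mm out, then pulls it in to 0 and keeps it there. Weighs about 0.5 kg
- drawer_lip (a point): middle of the front edge of the drawer's pull lip, 70 mm above the table; moves with the drawer; at crusher own x = -150 mm when home. Lip 90 wide, 63 to 77 mm above the table, 15 mm out from the front plate (196 wide, 10 to 82 mm high). Push lip or plate, e.g. with shut fingertips pointing down; base top is flat, 90 high, for 120 mm back to the tower
- lever (a joint): angle of the U-shaped lever (rad): 0 at rest (up), 0.36 at its bottom stop, 0.18 half-way with its two arms level. Pivot line along the crusher's own y at own x = +90 mm, 200 mm above the table. A spring pushes it up: about 5.5 N at the pad where it starts to move, 7.5 N half-way, 9.5 N at the bottom. It returns up when let go
- lever_pad (a point): middle of the top face of the lever's black pad, which joins the arms in front of the tower: 40 deep (own x) x 110 wide (own y) x 14 thick. Moves with the lever: 130 mm in front of the pivot line (crusher own x about -40 mm), 232 mm above the table at rest, 209 half-way (face level there), 185 at the bottom. Press it straight down
- tumbler_a: bystander: clear glass tumbler, 72 across, 85 high mm; origin at the centre of its underside
- tumbler_b: bystander: clear glass tumbler, 72 across, 85 high mm; origin at the centre of its underside
- candle: bystander: square glass candle holder, 70 x 70 x 75 mm; origin at the centre of its underside
- spoon: bystander: steel serving spoon lying flat, along its own x, 190 long, 20 high mm; origin at the centre of its underside
- carafe: bystander: amber glass carafe, 92 across, 235 high mm; origin at the centre of its underside
- soup_cup: bystander: white one-handled soup cup, 104 across, 60 high mm; origin at the centre of its underside
- shaker: bystander: steel salt shaker, 40 across, 78 high mm; origin at the centre of its underside

How it is judged:
On the way, in this order (a step that is already met when the one before it is completed fails the run):
1. the drawer is fully home (within 3 mm) while the lever is still up (value of joint drawer below 0.003 m and value of joint lever below 0.05 rad), for 0.2 s.
2. the lever is held half-way (0.12 to 0.24 rad) with the drawer home (value of joint drawer below 0.003 m and value of joint lever between 0.12 and 0.24 rad), for 0.5 s.
At the end, for the whole second after the job is handed in: the drawer is home within 3 mm; the fingers press the lever with over 2 N and hold it half-way, at 0.18 rad within 0.06 rad (about 8 mm at the pad), steady (under 0.1 rad/s), through the last second; the tableware stands within 25 mm of where it was, upright (all of step 2 and velocity of joint lever between -0.1 and 0.1 rad/s and contact force between the fingers and lever above 2 N and distance of each of tumbler_a, tumbler_b, candle, spoon, carafe, soup_cup, shaker from where it was at the start of the episode below 0.025 m and angle between each of tumbler_a, tumbler_b, candle, carafe, soup_cup, shaker's own z axis and vertical below 0.5 rad); the arm keeps its last pose, push and grip.
It fails at once if the lever is pressed while the drawer is still out by more than 5 mm (value of joint drawer above 0.005 m and value of joint lever above 0.08 rad).
It fails at once if the lever is pushed to (nearly) its bottom, beyond 0.32 rad (value of joint lever above 0.32 rad).
It fails at once if tableware is shifted by more than 25 mm or tipped by more than 0.5 rad (distance of any of tumbler_a, tumbler_b, candle, spoon, carafe, soup_cup, shaker from where it was at the start of the episode above 0.025 m or angle between any of tumbler_a, tumbler_b, candle, carafe, soup_cup, shaker's own z axis and vertical above 0.5 rad).
It also fails if it takes over 42 s, if anything falls off the work surface, if the arm or the gripper's body presses on something with over 40 N, if the wrist force passes 120 N, or if a joint passes its speed limit or range.

## Working session

There is one attempt and no reset: what is moved stays moved. The work goes in short steps, Python scripts to look and compute and a shell command to move; the robot and the scene stay as the last step left them, time stands still between calls to the robot, and variables do not carry over. Pictures are saved under pics/ and viewed, at most 10 in all, crops included, and the job is handed in when it is done.

```bash
mkdir -p pics
cat > h.py <<'E'
import numpy as np, cv2
from workcell import bot, vision
def cloud(f):
    d=f["depth"];h,w=d.shape;F=h/2/np.tan(np.radians(f["fovy"])/2)
    u,v=np.meshgrid(np.arange(w),np.arange(h))
    P=np.stack([(u-f["cx"])*d/F,(v-f["cy"])*d/F,d],-1)
    T=np.array(f["cam_to_world"]);W=P@T[:3,:3].T+T[:3,3];W[d<=0]=np.nan
    return W
E
python3 - <<'E'
from h import *
for n in("top","scene"):
    f=vision.grab_frame(n);cv2.imwrite(f"pics/{n}0.png",f["image"]);np.save(f"{n}0.npy",cloud(f))
    print(n,np.round(f["cam_to_world"],3).tolist(),f["fovy"])
print(bot.observe())
E
```

```text
top [[-0.069, -0.977, 0.202, 0.287], [-0.998, 0.067, -0.016, 0.003], [0.002, -0.202, -0.979, 1.611], [0.0, 0.0, 0.0, 1.0]] 45.398600135312336
scene [[0.985, -0.121, 0.124, 0.41], [-0.173, -0.621, 0.765, -1.207], [-0.015, -0.774, -0.632, 1.153], [0.0, 0.0, 0.0, 1.0]] 44.23552445741656
{'clock': 0.1, 'qpos': array([ 1.10080465,  0.52193829, -0.03635308,  1.59992895,  0.021165  ,
        1.02113018, -0.11277975]), 'qd': array([ 2.51597718e-04, -7.44177567e-04,  9.98317304e-05, -1.59929131e-04,
        7.94595621e-04, -3.55652509e-04, -6.72187573e-04]), 'joint_efforts': array([ 5.32478516e-03, -9.28484130e+01,  1.98475935e+00, -3.70531118e+01,
        1.82341354e-02,  5.28925899e-03, -8.98730059e-05]), 'position': array([ 0.24321389, -0.57560011,  0.40420085]), 'tool_rot': array([-3.14057116e+00,  2.96419183e-05,  3.99804509e-01]), 'force': array([-0.46283469, -0.31848653,  0.02976181]), 'moment': array([-0.00799567,  0.01176584,  0.01574265]), 'finger_force': 0.0, 'grip_width': 0.085192777738783}
```

View pics/top0.png

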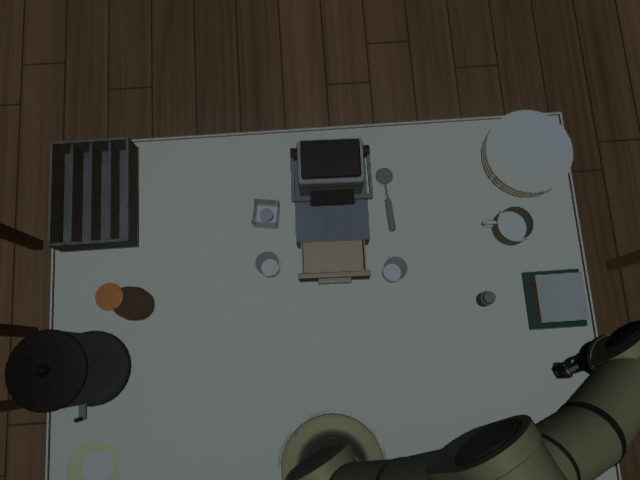

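View pics/scene0.png

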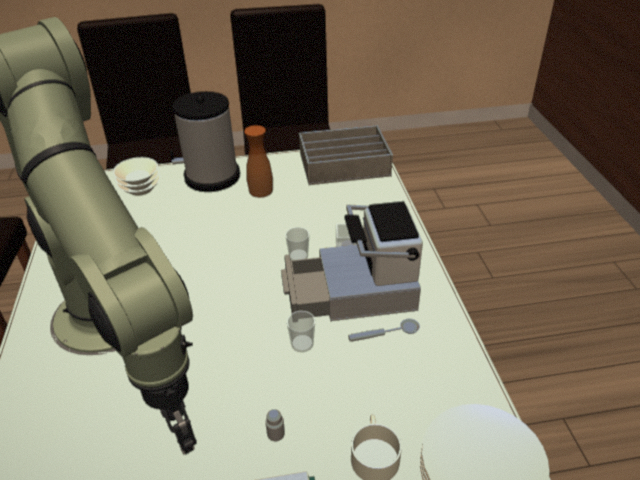

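The top view shows the crusher's tower at about (332,160), the pad at (332,197), the base top at (332,222) and the drawer lip at (335,280). Tumblers stand close to the drawer at (268,265) and (393,270). The spoon is at (388,200) and the candle at (266,213).

Run:
```python
from h import *
W=np.load("top0.npy");im=cv2.imread("pics/top0.png")
def reg(r0,r1,c0,c1,z0,z1,n):
    p=W[r0:r1,c0:c1].reshape(-1,3);p=p[(p[:,2]>z0)&(p[:,2]<z1)]
    rc=cv2.minAreaRect((p[:,:2]*1000).astype(np.float32))
    print(n,len(p),np.round(np.median(p,0),4),"rect",np.round(rc[0],1),np.round(rc[1],1),round(rc[2],1))
reg(204,242,290,375,.084,.097,"basetop")
reg(136,182,285,380,.235,.256,"towertop")
reg(190,206,308,358,.205,.25,"pad")
reg(268,290,290,380,.055,.09,"plate+lip")
reg(277,290,315,355,.055,.08,"lip")
reg(252,280,255,285,.03,.1,"tumA")
reg(255,285,380,408,.03,.1,"tumB")
for c in (305,320,328,335,345,360):
    print(c,[tuple(np.round(W[r,c]*1000).astype(int)) for r in (195,199,272,275,278,280,282,284)])
```

```text
basetop 2391 [ 0.6392 -0.0423  0.089 ] rect [641.2 -43.8] [200.8 106.5] 86.9
towertop 2259 [ 0.7671 -0.0461  0.2443] rect [768.9 -46.4] [149.8 102. ] 88.5
pad 705 [ 0.6708 -0.0447  0.2307] rect [671.8 -45.8] [123.3  41.7] 88.0
plate+lip 709 [ 0.4948 -0.0392  0.0779] rect [496.2 -39.4] [194.   44.6] 86.6
lip 206 [ 0.4839 -0.0383  0.0747] rect [483.7 -40.2] [105.7  18.2] 87.7
tumA 262 [0.5544 0.1454 0.0727] rect [540.  138.6] [66.  68.5] 86.4
tumB 294 [ 0.5155 -0.2134  0.072 ] rect [ 504.  -204.5] [69.5 69.9] 66.4
305 [(np.int64(713), np.int64(24), np.int64(122)), (np.int64(672), np.int64(23), np.int64(230)), (np.int64(521), np.int64(39), np.int64(10)), (np.int64(502), np.int64(38), np.int64(79)), (np.int64(494), np.int64(39), np.int64(81)), (np.int64(493), np.int64(40), np.int64(51)), (np.int64(494), np.int64(41), np.int64(-3)), (np.int64(487), np.int64(42), np.int64(4))]
320 [(np.int64(681), np.int64(-15), np.int64(225)), (np.int64(668), np.int64(-14), np.int64(232)), (np.int64(509), np.int64(-3), np.int64(70)), (np.int64(500), np.int64(-2), np.int64(77)), (np.int64(492), np.int64(-1
[... 955 characters left out ...]
p.int64(664), np.int64(-76), np.int64(232)), (np.int64(502), np.int64(-69), np.int64(83)), (np.int64(494), np.int64(-69), np.int64(83)), (np.int64(487), np.int64(-69), np.int64(75)), (np.int64(482), np.int64(-68), np.int64(75)), (np.int64(477), np.int64(-68), np.int64(72)), (np.int64(481), np.int64(-71), np.int64(-4))]
360 [(np.int64(672), np.int64(-114), np.int64(233)), (np.int64(664), np.int64(-114), np.int64(225)), (np.int64(499), np.int64(-109), np.int64(86)), (np.int64(492), np.int64(-109), np.int64(83)), (np.int64(490), np.int64(-112), np.int64(35)), (np.int64(488), np.int64(-114), np.int64(3)), (np.int64(483), np.int64(-113), np.int64(3)), (np.int64(477), np.int64(-113), np.int64(0))]
```

```bash
python3 -m creep '[[[-1,3.18,-3.51,0,0,0,0],[-1,3.18,-3.51,0,0,0,0],[-1,3.18,-3.51,0,0,0,0],[-1,3.18,-3.51,0,0,0,0],[-1,3.18,-3.51,0,0,0,0],[-1,3.18,-3.51,0,0,0,0],[-1,3.18,-3.51,0,0,0,0],[-1,3.18,-3.51,0,0,0,0],[-1,3.18,-3.51,0,0,0,0],[-1,3.18,-3.51,0,0,0,0],[-1,3.18,-3.51,0,0,0,0],[-1,3.18,-3.51,0,0,0,0]]]' 40
python3 -m creep '[[[-1,0,0,0,0,0,0.11],[-1,0,0,0,0,0,0.11],[-1,0,0,0,0,0,0.11],[-1,0,0,0,0,0,0.11],[-1,0,0,0,0,0,0],[-1,0,0,0,0,0,0]]]'
```

```text
clock: 1.6
position: [0.431, -0.0377, 0.4047]
tool_rot: [3.142, 0.0, 0.4]
force: [0.9, -0.5, 0.5]
grip_width: -0.0002
finger_force: 0.0
clock: 2.35
position: [0.4308, -0.0392, 0.4046]
tool_rot: [-3.142, 0.0, -0.038]
force: [-0.6, 0.5, -0.1]
grip_width: 0.0001
finger_force: 0.0
```

```bash
python3 -m creep '[[[-1,0,0,3,0,0,0],[-1,0,0,3,0,0,0],[-1,0,0,3,0,0,0],[-1,0,0,3,0,0,0],[-1,0,0,3,0,0,0],[-1,0,0,3,0,0,0],[-1,0,0,0,0,0,0]]]'
python3 - <<'E'
from h import *
f=vision.grab_frame("scene");cv2.imwrite("pics/s1.png",cv2.resize(f["image"][150:400,100:450],None,fx=2,fy=2))
E
```

```text
clock: 3.22
position: [0.4303, -0.0391, 0.2235]
tool_rot: [-3.142, 0.003, -0.038]
force: [1.2, 0.3, 1.1]
grip_width: -0.0003
finger_force: 0.0
```

View pics/s1.png

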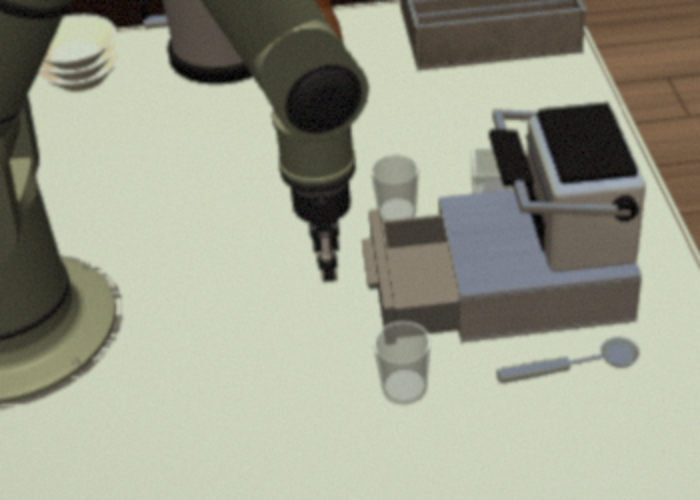

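The shut fingertips at (328,275) are in front of the lip at (370,262), with clear room to both tumblers. Next I push.

```bash
python3 -m creep '[[[-1,1.5,0,0,0,0,0],[-1,1.5,0,0,0,0,0],[-1,1,0,0,0,0,0],[-1,1,0,0,0,0,0],[-1,1,0,0,0,0,0],[-1,1,0,0,0,0,0],[-1,1,0,0,0,0,0],[-1,1,0,0,0,0,0],[-1,0,0,0,0,0,0]]]'
python3 -m creep '[[[-1,1,0,0,0,0,0],[-1,1,0,0,0,0,0],[-1,0.5,0,0,0,0,0],[-1,0.5,0,0,0,0,0],[-1,0,0,0,0,0,0]]]'
```

```text
clock: 4.4
position: [0.5214, -0.0429, 0.2246]
tool_rot: [-3.141, -0.001, -0.04]
force: [-0.6, 0.7, -0.6]
grip_width: 0.0001
finger_force: 0.0
clock: 5.03
position: [0.5511, -0.0441, 0.2247]
tool_rot: [-3.142, -0.001, -0.04]
force: [-0.7, -0.7, -0.7]
grip_width: 0.0001
finger_force: 0.1
```

```bash
python3 -m creep '[[[-1,0.4,0,0,0,0,0],[-1,0,0,0,0,0,0],[-1,0,0,0,0,0,0]]]'
python3 -m creep '[[[-1,0.3,0,0,0,0,0],[-1,0,0,0,0,0,0],[-1,0,0,0,0,0,0]]]'
```

```text
clock: 5.4
position: [0.5525, -0.0441, 0.2242]
tool_rot: [3.141, 0.007, -0.04]
force: [-21.8, 2.9, 12.0]
grip_width: -0.0001
finger_force: 11.1
clock: 5.78
position: [0.5535, -0.0442, 0.2236]
tool_rot: [3.14, 0.013, -0.04]
force: [-39.6, 3.5, 21.6]
grip_width: 0.0002
finger_force: 19.5
```

```bash
python3 -m creep '[[[-1,-2,0,0,0,0,0],[-1,-4,0,0,0,0,0],[-1,-4,0,0,0,0,0],[-1,0,0,-4,0,0,0],[-1,0,0,-4,0,0,0],[-1,0,0,-5,0,0,0],[-1,0,0,-5,0,0,0],[-1,0,0,-5,0,0,0],[-1,0,0,0,0,0,0],[-1,0,0,0,0,0,0]]]'
python3 - <<'E'
from h import *
f=vision.grab_frame("top");cv2.imwrite("pics/t2.png",cv2.resize(f["image"][120:320,220:440],None,fx=3,fy=3));np.save("t2.npy",cloud(f))
W=np.load("t2.npy")
for c in (305,310,320,350,360):
    print(c,[tuple(np.round(W[r,c]*1000).astype(int).tolist()) for r in (194,197,200,230,236,240,243,246,249)])
E
```

```text
clock: 7.02
position: [0.4577, -0.0404, 0.4545]
tool_rot: [3.141, -0.0, -0.04]
force: [-0.0, -0.2, 0.0]
grip_width: -0.0003
finger_force: 0.0
305 [(710, 23, 140), (678, 23, 226), (671, 23, 224), (624, 30, 90), (608, 32, 87), (595, 32, 94), (483, 22, 620), (476, 23, 626), (470, 23, 630)]
310 [(684, 10, 227), (676, 10, 228), (669, 11, 226), (624, 17, 83), (489, 13, 648), (480, 13, 658), (475, 13, 660), (469, 13, 660), (464, 14, 662)]
320 [(681, -15, 234), (673, -15, 234), (665, -14, 234), (622, -10, 87), (490, -5, 640), (480, -4, 654), (473, -4, 660), (468, -3, 663), (462, -3, 665)]
350 [(678, -90, 226), (669, -89, 229), (660, -88, 235), (496, -57, 644), (484, -56, 651), (475, -55, 659), (471, -55, 656), (466, -54, 655), (460, -53, 660)]
360 [(676, -115, 226), (666, -114, 235), (699, -126, 84), (493, -74, 653), (481, -72, 661), (473, -71, 665), (468, -71, 664), (465, -71, 651), (458, -70, 659)]
```

View pics/t2.png

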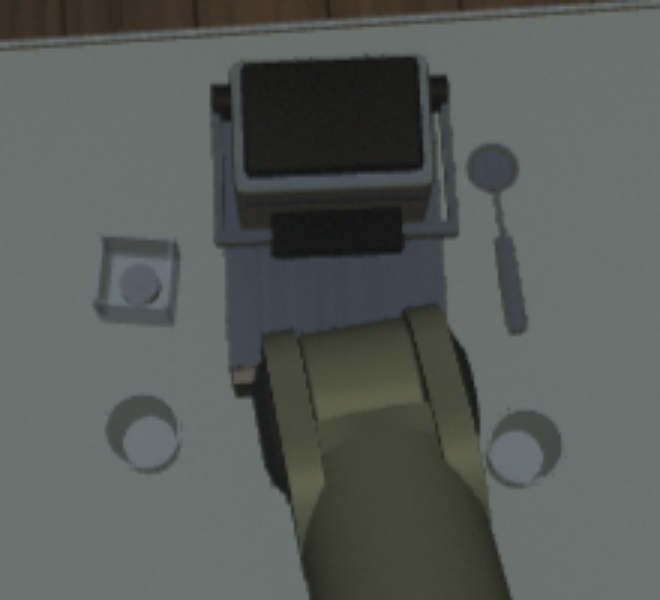

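The drawer plate now sits against the base front (243,375), the lever is up with its pad at (338,232), and the tableware has not moved. Next I go over the pad.

```bash
python3 -m creep '[[[-1,4,-0.2,0,0,0,0],[-1,4,0,0,0,0,0],[-1,4,0,0,0,0,0],[-1,4,0,0,0,0,0],[-1,3,0,0,0,0,0],[-1,2,0,0,0,0,0],[-1,0,0,0,0,0,0],[-1,0,0,0,0,0,0]]]'
python3 -m creep '[[[-1,0,0,1.5,0,0,0],[-1,0,0,1.5,0,0,0],[-1,0,0,1,0,0,0],[-1,0,0,0,0,0,0],[-1,0,0,0,0,0,0]]]'
python3 - <<'E'
from h import *
f=vision.grab_frame("scene");cv2.imwrite("pics/s3.png",cv2.resize(f["image"][170:350,230:450],None,fx=3,fy=3))
print(bot.observe()["position"])
E
```

```text
clock: 8.07
position: [0.6673, -0.0467, 0.4537]
tool_rot: [3.142, 0.002, -0.04]
force: [0.2, -0.2, 0.4]
grip_width: 0.0004
finger_force: 0.0
clock: 8.7
position: [0.6678, -0.0468, 0.415]
tool_rot: [-3.142, -0.0, -0.04]
force: [-0.1, 0.4, 0.4]
grip_width: 0.0001
finger_force: 0.0
[ 0.66783043 -0.04673647  0.41516627]
```

View pics/s3.png

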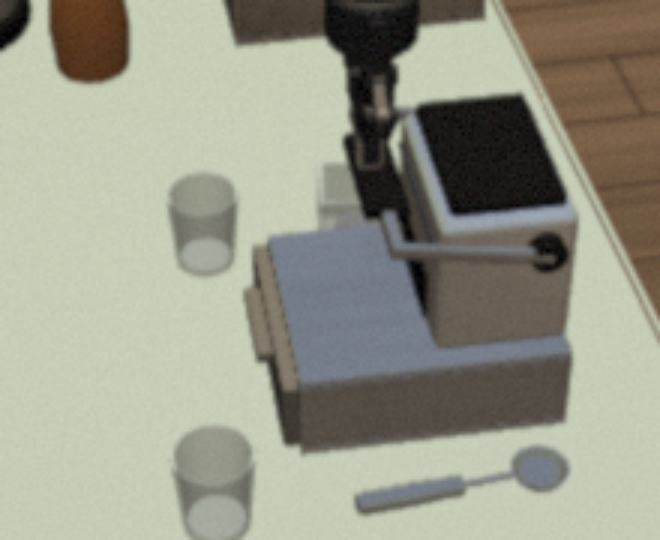

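The drawer is closed (lip at 262,325), and the fingertips (370,160) are just above the middle of the pad. I press gently now.

```bash
python3 -m creep '[[[-1,0,0,0.4,0,0,0],[-1,0,0,0.4,0,0,0],[-1,0,0,0.4,0,0,0],[-1,0,0,0.2,0,0,0],[-1,0,0,0,0,0,0]]]'
python3 -m creep '[[[-1,0,0,0.4,0,0,0],[-1,0,0,0.4,0,0,0],[-1,0,0,0,0,0,0]]]'
```

```text
clock: 9.38
position: [0.6676, -0.0467, 0.4007]
tool_rot: [-3.142, 0.0, -0.04]
force: [-3.5, -0.1, 5.4]
grip_width: -0.0
finger_force: 2.7
clock: 9.75
position: [0.6676, -0.0467, 0.3926]
tool_rot: [-3.142, 0.0, -0.04]
force: [-3.4, -0.8, 6.3]
grip_width: -0.0
finger_force: 3.0
```

```bash
python3 -m creep '[[[-1,0,0,0.4,0,0,0],[-1,0,0,0.4,0,0,0],[-1,0,0,0.2,0,0,0],[-1,0,0,0,0,0,0],[-1,0,0,0,0,0,0],[-1,0,0,0,0,0,0],[-1,0,0,0,0,0,0],[-1,0,0,0,0,0,0],[-1,0,0,0,0,0,0],[-1,0,0,0,0,0,0]]]'
python3 - <<'E'
from h import *
f=vision.grab_frame("scene");cv2.imwrite("pics/s4.png",cv2.resize(f["image"][170:350,230:450],None,fx=3,fy=3))
W=cloud(vision.grab_frame("top"))
# pad / arm heights
for c in (305,310,345,350,356): print(c,[tuple(np.round(W[r,c]*1000).astype(int).tolist()) for r in range(192,208,2)])
E
```

```text
clock: 11.0
position: [0.6675, -0.0467, 0.3829]
tool_rot: [3.142, 0.001, -0.04]
force: [-4.7, 0.1, 6.8]
grip_width: 0.0002
finger_force: 3.5
305 [(711, 23, 157), (712, 24, 135), (711, 24, 119), (714, 25, 88), (677, 24, 200), (669, 24, 210), (666, 24, 203), (692, 26, 86)]
310 [(667, 9, 306), (664, 9, 297), (660, 10, 295), (655, 10, 294), (675, 11, 206), (670, 11, 206), (666, 12, 201), (692, 13, 83)]
345 [(561, -53, 655), (556, -52, 659), (551, -52, 664), (548, -52, 665), (544, -51, 664), (540, -51, 668), (535, -50, 671), (532, -50, 671)]
350 [(560, -61, 657), (555, -61, 663), (552, -61, 661), (546, -60, 667), (543, -60, 666), (539, -59, 669), (534, -59, 673), (531, -58, 674)]
356 [(558, -71, 661), (554, -71, 661), (550, -71, 663), (545, -70, 669), (542, -70, 669), (538, -69, 670), (534, -69, 672), (529, -68, 677)]
```

View pics/s4.png

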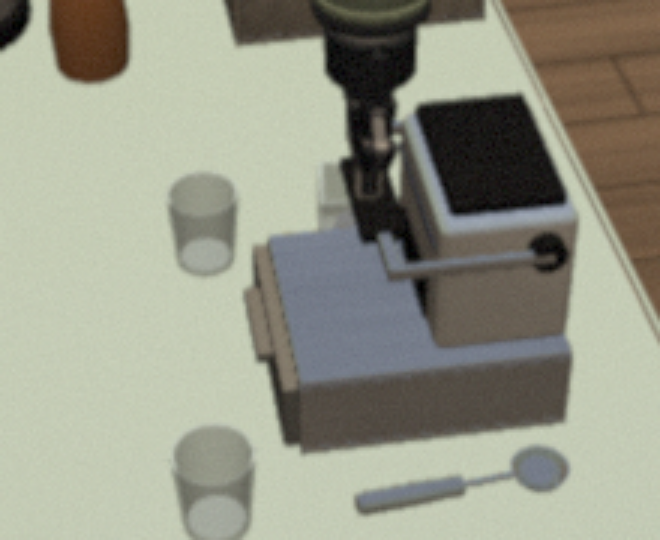

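The lever arm (390,272 to 550,255) is level, parallel to the base edge. The pad is at about 206 mm by depth and 210 mm by the tool pose, where half-way is 209. The force is steady and the drawer is home, so I hand in.

```bash
python3 -c "
from workcell import bot
print(bot.job_done())"
```

```text
the job is handed in; nothing more can be done
None
```

I pushed the drawer fully home and then pressed the lever to half-way; I handed the job in at about 11 s with the fingertips still holding the pad steady at about 210 mm (half-way is 209) with about 7 N; no verdict came back.

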